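Steady the rocking dissecting microscope with a wedge

ROBOT

A 6-joint arm with a two-finger parallel gripper is mounted at the origin on the work surface. World frame = base frame: x ahead of the robot, y to its left, z up, the work surface at z = 0. Lengths are in m, angles in rad, forces in N, time in s.
With the tool pointing down it reaches from about 0.425 to 0.95 m from the base axis. Payload 3.5 kg.
Tool frame: the origin (TCP) lies midway between the tips of the shut fingers; the grasp point (between the pads) lies ctrl.hold_point_z behind it (ctrl.hold_point_z is the distance from the TCP to the grasp point, in m); z points along the fingers, x is the direction in which the jaws open and shut, and the axes are right-handed (so a half turn about z gives the same grasp; the last joint's range is limited). The gripper opens to 85 mm and grips with 20 to 120 N. Pads are 22 mm wide; open, the fingers measure 114 mm over their backs; the gripper's body (76 mm by 85 mm) begins 54 mm behind the grasp point. The pads swing forward as they close: fully open they stand 13 mm farther back than shut.
Start: joints at [-1.387, 0.286, 1.577, -0, 1.279, -0.15], TCP at [0.221, -0.638, 0.231] pointing down, gripper open.
Joint ranges: [-2.77, 2.77], [-0.9, 2.22], [0.21, 2.48], [-1.53, 4.67], [0.24, 2.81], [-2.84, 2.84]. Speed limits (rad/s): [2.79, 2.79, 3.14, 3.14, 3.14, 3.14].

INTERFACE

Orientations are given as a unit quaternion [x, y, z, w].
In Python, from plant import ctrl gives the robot as it stands.
- The arm moves only by the tool step_arm, never from a script. Its arguments are lists of equal length, an entry for each row: "gripper": the gripper's target within -1 to 1 (shut at 1, half-way at 0, fully open at -1); "linear": the shift along the tool's x, y, z in m, a list of three; "delta_rot": the turn, a rotation vector about the tool's x, y, z in degrees, a list of three. A call has 1 to 20 rows; each row is the pose to reach, as a shift and turn from the pose commanded when the call began, along the tool's axes at that moment; what a row does not reach only later rows make up. A row lasts 1/8 s, in which the tool goes at most 62.5 mm and 10.7 degrees, less where a joint would pass 70% of its speed; a pose out of reach is approached as far as the arm can. A call with a gripper value outside its range is refused whole. The fingers move at their own pace and stop on an object; "grip_force" is the grip in N (left out, the last holds). Time passes only in rows, so rows that repeat a pose let the fingers close. It gives the time, the measured TCP pose, the force and the opening at its end, in the units of the state.
- ctrl.get_state(): the state, without advancing time (a new reading comes with each control period).
- ctrl.read_camera(name): name is "side" or "top"; returns a dict with "frame" (384x512x3 uint8, red, green, blue), "fx", "fy", "cx", "cy" (pixels), "k1" (the pictures are not rectified: a ray, as slopes to the right and down, at radius r is drawn at 1 + k1 r^2 times it, then the intrinsics apply), "view" (4x4, takes a point from world to camera coordinates). Camera axes: x right, y down, z forward; pixel columns grow to the right and rows downward; lengths in m; the calibration is good to about 2 mm. A picture is of the moment at which its call begins. There is no depth.
- ctrl.sign_off(): hands the job in, once; it reports no verdict.
The state is a dict: "time": time; "qpos": joint angles; "dq": joint speeds; "joint_efforts": joint torques, N m; "eef_pos": TCP position; "tcp_rot": TCP orientation; "contact_force": force on the tool from outside, world axes, zero at the start; "wrist_torque": the same for the moment, N m; "opening": opening from 0.0 (shut) to 1.0 (fully open).
Only numpy, scipy, OpenCV 4.12 (cv2) and the standard library are available. Lean on these libraries where they do the work, as an engineer would, in place of code of your own. Each camera call takes 0.05 s, during which the arm holds its last target. There are 200 camera calls.

TASK

The white microscope rocks because one of its four feet is too short. Push the wooden wedge along the table, thin end first, under that foot until the microscope stands level and no longer rocks, stop there before the jammed wedge shoves the microscope along, and draw back. Only push the wedge with the fingers, never pinch or lift it; leave the microscope where it stands, and leave the jar, the dish and the secateurs alone.

Things in the scene. Friction and masses are not known exactly. Their poses are not given: they have to be found in the camera images.
- scope: White microscope, about 2.6 kg, loose. Base 180 (x) x 210 (y) x 28 mm, underside 28 mm up; pillar at the +y end, open front at -y, 280 mm high. Four black ball feet (radius 20 mm, half sunk in the base) at x = +-65, y = +-80 mm; the one at x = +65, y = -80 is too short. Origin: base centre, level with the bottoms of the three good feet; z is its upright axis. It leans 4 to 6 degrees at the start.
- short_foot (a point): The lowest point of the too-short foot. It is on the table at the start and must be raised 7 to 11 mm (it varies) to level the microscope. The wedge has to go under it along the microscope's +y axis. When level, all four feet bear and the push gets markedly harder; pushed on past that, the wedge jams and shoves the microscope along the table.
- opposite_foot (a point): The lowest point of the good foot diagonally opposite the short one (x = -65, y = +80 mm on the microscope): 7 to 11 mm up at the start, down on the table (height 0) when level. The other two feet always stand on the table.
- wedge: Loose plain wooden wedge, 60 g, 120 mm long (x), 56 mm wide (y), 23.5 mm high at the thick end (-x, a flat upright face), falling straight to 1.5 mm at the thin end (+x). Origin: centre of its underside. It lies flat in front of the short foot, thin end towards it, some 25 to 60 mm short of it and roughly in line. Friction holds it where it is left.
- jar: Bystander: closed specimen jar, 60 mm across, 85 mm high. Origin: centre of its underside.
- dish: Bystander: small white ceramic dish, 84 mm across, 22 mm high. Origin: centre of its underside.
- secateurs: Bystander: secateurs with white handles lying flat, about 200 mm long (x), 75 mm wide. Origin: under the pivot, handles to -x.
Not all that is in view belongs to the job. What is shaped like the wedge but pink is not meant.

How it is judged:
By the outcome, as a careful person would: the job done as asked, in the order asked, and still so for the second after the job is handed in, with the robot touching nothing.
It also fails if it takes over 38 s, if anything falls off the work surface, if the arm or the gripper's body presses on something with over 40 N, if the wrist force passes 120 N, or if a joint passes its speed limit or range.

## Working session

There is one attempt and no reset: what is moved stays moved. The work goes in short steps, Python scripts to look and compute and a tool call to move; the robot and the scene stay as the last step left them, time stands still between calls to the robot, and variables do not carry over. Pictures are saved under pics/ and viewed, on a budget of 10 in all, crops included, one or two more only if the job needs it, and the job is handed in when it is done.

Besides the shell and the picture viewer there is one more tool, called as name(argument=value, ...), one argument or row to a line, values as JSON. step_arm: Moves the arm, as the interface text tells. Its arguments: {"type":"object","properties":{"gripper":{"type":"array"},"linear":{"type":"array"},"delta_rot":{"type":"array"},"grip_force":{"type":"number"}},"required":["gripper","linear","delta_rot"]}

```bash
mkdir -p pics; ls; cat > h.py <<'E'
import numpy as np, cv2
from plant import ctrl
def cam(n):
    c=ctrl.read_camera(n); c['V']=np.array(c['view']); return c
def ray(c,u,v):
    x=np.array([(u-c['cx'])/c['fx'],(v-c['cy'])/c['fy']]); d=x.copy()
    for _ in range(20): x=d/(1+c['k1']*(x@x))
    R=c['V'][:3,:3]; return -R.T@c['V'][:3,3], R.T@np.array([x[0],x[1],1.])
def onz(c,u,v,z=0.):
    o,d=ray(c,u,v); return o+d*(z-o[2])/d[2]
def proj(c,p):
    q=c['V'][:3,:3]@np.array(p)+c['V'][:3,3]; x=q[:2]/q[2]; x=x*(1+c['k1']*(x@x))
    return np.array([x[0]*c['fx']+c['cx'],x[1]*c['fy']+c['cy']])
def save(c,n,s=1.5): cv2.imwrite('pics/'+n,cv2.resize(c['frame'][:,:,::-1],None,fx=s,fy=s,interpolation=cv2.INTER_CUBIC))
E
python3 - <<'E'
from h import *
for n in('top','side'):
    c=cam(n); save(c,n+'0.png'); print(n,-c['V'][:3,:3].T@c['V'][:3,3],c['V'][:3,:3].round(2).tolist(),c['fx'],c['k1']); np.save('pics/%s0.npy'%n,c['frame'])
s=ctrl.get_state(); print(s['eef_pos'],s['tcp_rot'],s['contact_force'],s['time'],ctrl.hold_point_z)
E
```

```text
pics
top [ 0.35227709 -0.07786885  1.41246582] [[0.0, -1.0, -0.02], [-0.99, 0.0, -0.17], [0.17, 0.02, -0.99]] 475.15090644421764 -0.00894868218900649
side [ 0.42210897 -0.59366248  0.66569275] [[0.96, -0.28, 0.0], [-0.21, -0.72, -0.66], [0.19, 0.64, -0.75]] 347.50221570717343 -0.06996961333177247
[ 0.22108432 -0.63714708  0.23006614] [ 8.14751989e-01 -5.79808636e-01 -7.74695737e-04 -7.35740989e-04] [-0.15866239 -0.13067645 -0.2466525 ] 0.1 0.0187
```

View pics/top0.png

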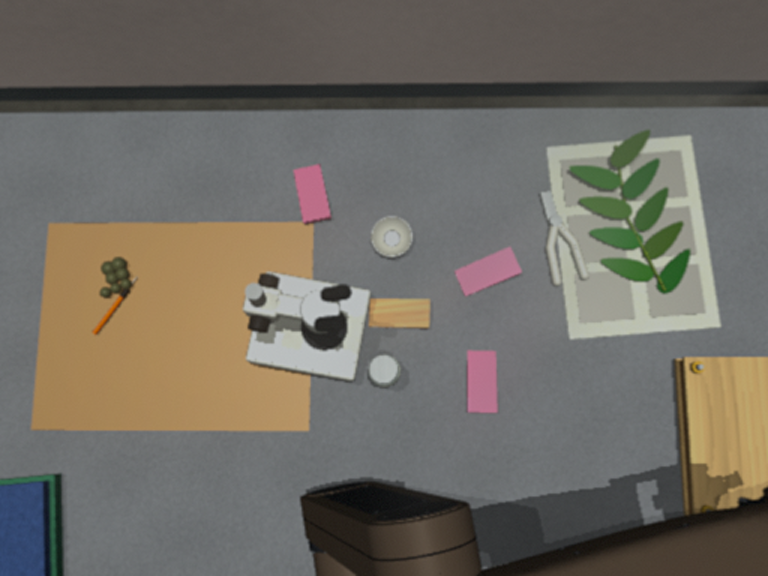

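View pics/side0.png

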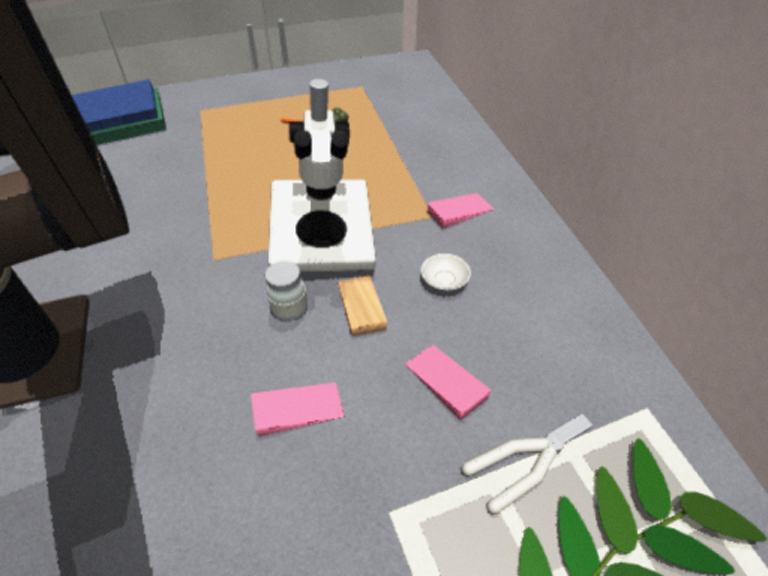

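```bash
python3 - <<'E'
from h import *
np.set_printoptions(precision=4,suppress=True)
for n in('top','side'):
    c=cam(n); f=c['frame']; hsv=cv2.cvtColor(f,cv2.COLOR_RGB2HSV)
    s=1/1.5
    if n=='top': wr=(364,290,440,335); br=(235,262,380,385)
    else: wr=(335,272,392,338); br=(262,172,382,275)
    def roi(m,r):
        o=np.zeros_like(m); x0,y0,x1,y1=[int(a*s) for a in r]; o[y0:y1,x0:x1]=m[y0:y1,x0:x1]; return o
    def big(m): return max(cv2.findContours(m,cv2.RETR_EXTERNAL,cv2.CHAIN_APPROX_NONE)[0],key=cv2.contourArea)
    w=big(roi(cv2.inRange(hsv,(8,70,60),(28,255,255)),wr))
    q=cv2.minAreaRect(w); ap=cv2.approxPolyN(w,4)[0]
    print(n,'wedge area',cv2.contourArea(w),q)
    for p in ap: print(' ',p,onz(c,*p,0.)[:2],onz(c,*p,.0235)[:2])
    b=big(roi(cv2.inRange(hsv,(0,0,150),(179,50,255)),br)); ap=cv2.approxPolyN(cv2.convexHull(b),4 if n=='top' else 6)[0]
    print(' base area',cv2.contourArea(b))
    for p in ap: print(' ',p,*[onz(c,*p,z)[:2] for z in(0.028,.05,.056,.062)])
    im=f[:,:,::-1].copy()
    cv2.drawContours(im,[w],-1,(0,0,255),1); cv2.drawContours(im,[b],-1,(0,255,0),1)
    x0,y0,x1,y1=(150,165,300,265) if n=='top' else (165,105,315,235)
    k=cv2.resize(f[y0:y1,x0:x1,::-1],None,fx=4,fy=4,interpolation=cv2.INTER_CUBIC); 
    if n=='side': S=k
    else: T=k
a=np.zeros((600,800,3),np.uint8); k=cv2.resize(S,None,fx=1,fy=1); cv2.imwrite('pics/sidecrop.png',k); 
E
```

```text
top wedge area 723.0 ((266.0, 208.5), (19.0, 40.0), 90.0)
  [287 199] [ 0.572  -0.1144] [ 0.5683 -0.1138]
  [285 219] [ 0.5116 -0.108 ] [ 0.5089 -0.1075]
  [246 217] [0.5179 0.0086] [0.5151 0.0071]
  [246 199] [0.5724 0.009 ] [0.5687 0.0075]
 base area 2944.5
  [246 193] [0.586  0.0074] [0.5823 0.006 ] [0.5812 0.0056] [0.5802 0.0053]
  [235 253] [0.4098 0.0381] [0.4089 0.0362] [0.4086 0.0357] [0.4084 0.0352]
  [164 240] [0.4475 0.2463] [0.446  0.2411] [0.4456 0.2397] [0.4452 0.2383]
  [160 177] [0.6353 0.2651] [0.6308 0.2596] [0.6296 0.2581] [0.6284 0.2566]
side wedge area 833.0 ((241.58827209472656, 202.8529510498047), (38.32062911987305, 24.98116683959961), 75.96376037597656)
  [259 219] [ 0.5697 -0.1129] [ 0.5645 -0.1299]
  [234 224] [ 0.5087 -0.1106] [ 0.5056 -0.1276]
  [225 187] [0.5147 0.0111] [ 0.5114 -0.0103]
  [246 183] [0.5707 0.0095] [ 0.5654 -0.0118]
 base area 2879.5
  [243 120] [0.6235 0.2372] [0.6166 0.2085] [0.6147 0.2007] [0.6128 0.1929]
  [253 152] [0.613  0.0905] [0.6064 0.0669] [0.6047 0.0605] [0.6029 0.054 ]
  [253 182] [ 0.5822 -0.0175] [ 0.5767 -0.0374] [ 0.5752 -0.0428] [ 0.5737 -0.0482]
  [174 182] [0.3909 0.0385] [0.3919 0.0166] [0.3922 0.0107] [0.3925 0.0048]
  [174 168] [0.3973 0.0889] [0.3982 0.0654] [0.3984 0.059 ] [0.3986 0.0526]
  [181 120] [0.4438 0.2906] [0.4431 0.2601] [0.4429 0.2517] [0.4426 0.2434]
```

View pics/sidecrop.png

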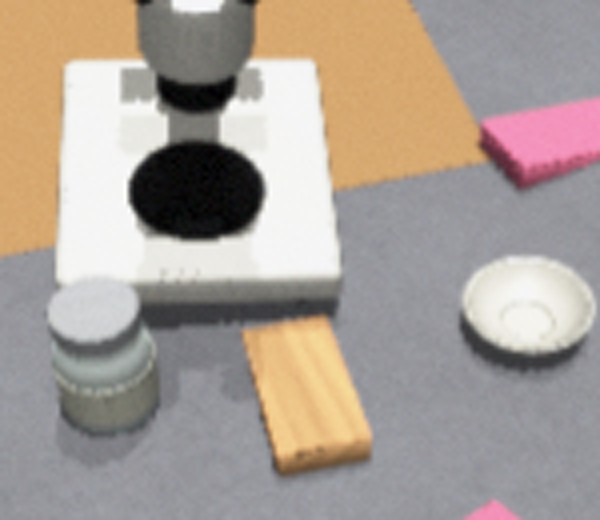

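The top view puts the wedge's thin end at about (0.543, 0.010), the scope yaw at about -10° and the short foot at about (0.558, 0.038). The side crop agrees: the wedge lies in front of the right-hand foot, and the jar is to its left. The wedge is about 9° off the scope's y-axis, so I'll straighten it first with a nudge on its side.

step_arm(
  gripper=[1,1,1,1,1,1,1,1,1,1,1,1,1,1],
  linear=[
    [-0.387,-0.548,0.13],
    [-0.387,-0.548,0.13],
    [-0.387,-0.548,0.13],
    [-0.387,-0.548,0.13],
    [-0.387,-0.548,0.13],
    [-0.387,-0.548,0.13],
    [-0.387,-0.548,0.13],
    [-0.387,-0.548,0.13],
    [-0.387,-0.548,0.13],
    [-0.387,-0.548,0.13],
    [-0.387,-0.548,0.13],
    [-0.387,-0.548,0.13],
    [-0.387,-0.548,0.13],
    [-0.387,-0.548,0.13],
  ],
  delta_rot=[
    [0,0,-61],
    [0,0,-61],
    [0,0,-61],
    [0,0,-61],
    [0,0,-61],
    [0,0,-61],
    [0,0,-61],
    [0,0,-61],
    [0,0,-61],
    [0,0,-61],
    [0,0,-61],
    [0,0,-61],
    [0,0,-61],
    [0,0,-61],
  ],
)

```text
time: 1.95
eef_pos: [0.6118, -0.0937, 0.1017]
tcp_rot: [0.996, -0.087, 0.0, 0.0]
contact_force: [-0.4, -0.1, 0.3]
opening: 0.002
```

```bash
cat >> h.py <<'E'
from scipy.spatial.transform import Rotation as Ro
def tool(s=None):
    s=s or ctrl.get_state(); return np.array(s['eef_pos']),Ro.from_quat(s['tcp_rot'])
def go(p,yaw,tilt=0):
    "tool shift/turn to world p; tool x at yaw deg, z down, fingers leaning forward (tips ahead) by tilt"
    p0,R=tool(); y=np.deg2rad(yaw); t=np.deg2rad(tilt)
    x=np.array([np.cos(y),np.sin(y),0]); f=np.array([-np.sin(y),np.cos(y),0])
    z=-np.cos(t)*np.array([0,0,1])+np.sin(t)*f
    G=Ro.from_matrix(np.c_[x,np.cross(z,x),z])
    return (R.inv().apply(np.array(p)-p0)).round(4),np.rad2deg((R.inv()*G).as_rotvec()).round(2)
E
python3 - <<'E'
from h import *
s=ctrl.get_state();p,R=tool(s);print(s['time'],p,R.as_matrix().round(3).tolist(),s['qpos'],s['opening'])
print(go((.612,-.092,.010),-10))
c=cam('side');save(c,'s1.png')
E
```

```text
1.95 [ 0.61179634 -0.09371774  0.10165447] [[0.985, -0.173, 0.0], [-0.173, -0.985, -0.0], [0.0, 0.0, -1.0]] [-3.15677777e-01  2.99136582e-01  1.81303582e+00 -2.24675288e-04
  1.02904471e+00 -1.41625762e-01] 0.0017614748814373923
(array([-0.0001, -0.0017,  0.0917]), array([ 0.01, -0.02,  0.03]))
```

step_arm(
  gripper=[1,1,1,1,1,1,1,1,1,1,1,1],
  linear=[
    [0,-0.002,0.05],
    [0,-0.002,0.085],
    [0,-0.002,0.091],
    [0,-0.002,0.091],
    [-0.01,0,0.091],
    [-0.018,0.002,0.091],
    [-0.023,0.003,0.091],
    [-0.028,0.004,0.091],
    [-0.032,0.005,0.091],
    [-0.0365,0.006,0.091],
    [-0.0365,0.006,0.091],
    [-0.01,0.002,0.091],
  ],
  delta_rot=[
    [0,0,0],
    [0,0,0],
    [0,0,0],
    [0,0,0],
    [0,0,0],
    [0,0,0],
    [0,0,0],
    [0,0,0],
    [0,0,0],
    [0,0,0],
    [0,0,0],
    [0,0,0],
  ],
)

```text
time: 3.5
eef_pos: [0.6006, -0.0924, 0.0097]
tcp_rot: [0.996, -0.086, -0.001, -0.0]
contact_force: [0.3, -0.2, 0.8]
opening: 0.001
```

```bash
cat >> h.py <<'E'
def wedge(n,r):
    c=cam(n); hsv=cv2.cvtColor(c['frame'],cv2.COLOR_RGB2HSV); m=cv2.inRange(hsv,(8,70,60),(28,255,255)); o=np.zeros_like(m)
    x0,y0,x1,y1=r; o[y0:y1,x0:x1]=m[y0:y1,x0:x1]
    w=max(cv2.findContours(o,cv2.RETR_EXTERNAL,cv2.CHAIN_APPROX_NONE)[0],key=cv2.contourArea)
    return c,w,cv2.approxPolyN(w,4)[0]
E
python3 - <<'E'
from h import *
np.set_printoptions(precision=4,suppress=True)
p,R=tool();print(p)
c,w,a=wedge('side',(215,181,270,232))
for q in a: print(q,onz(c,*q)[:2],onz(c,*q,.0235)[:2])
cv2.imwrite('pics/s2.png',cv2.resize(c['frame'][100:240,150:330,::-1],None,fx=4,fy=4,interpolation=cv2.INTER_CUBIC))
E
```

```text
[ 0.6006 -0.0924  0.0097]
[256 220] [ 0.562  -0.1138] [ 0.557  -0.1307]
[231 223] [ 0.5026 -0.1057] [ 0.4997 -0.1229]
[225 186] [0.5155 0.0145] [ 0.5122 -0.007 ]
[246 183] [0.5707 0.0095] [ 0.5654 -0.0118]
```

View pics/s2.png

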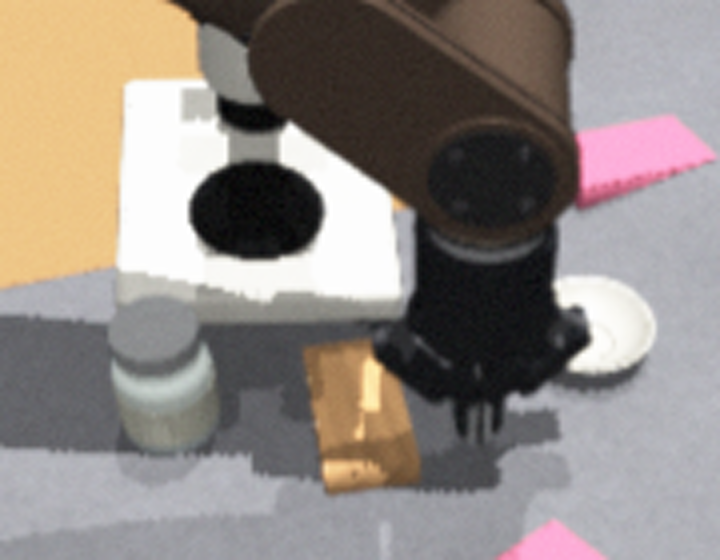

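The crop shows the wedge turned to about 5° (thick-end centre now at x≈0.532) with the jar and dish clear. Next I'll push the thick face with the fingers part-open at the scope's heading. This squares the wedge up on the way in.

```bash
python3 - <<'E'
from h import *
print(go((.601,-.092,.08),-10),go((.5225,-.156,.08),-10,15),go((.5225,-.156,.007),-10,15))
E
```

```text
(array([-0.0041, -0.0005, -0.0689]), array([ 0.01, -0.25,  0.1 ])) (array([-0.0704,  0.076 , -0.0692]), array([15.01, -0.24,  0.13])) (array([-0.0707,  0.076 ,  0.0038]), array([15.01, -0.24,  0.13]))
```

step_arm(
  gripper=[0.6,0.6,0.6,0.6,0.6,0.6,0.6,0.6,0.6],
  linear=[
    [0,0,-0.05],
    [0,0,-0.07],
    [-0.03,0.03,-0.07],
    [-0.07,0.076,-0.07],
    [-0.07,0.076,-0.07],
    [-0.07,0.076,-0.03],
    [-0.07,0.076,0],
    [-0.07,0.076,0.004],
    [-0.07,0.076,0.004],
  ],
  delta_rot=[
    [0,0,0],
    [0,0,0],
    [8,0,0],
    [15,0,0],
    [15,0,0],
    [15,0,0],
    [15,0,0],
    [15,0,0],
    [15,0,0],
  ],
)

```text
time: 4.68
eef_pos: [0.5205, -0.1553, 0.0067]
tcp_rot: [0.988, -0.085, 0.011, -0.13]
contact_force: [-0.8, -0.1, 0.4]
opening: 0.195
```

```bash
python3 - <<'E'
from h import *
np.set_printoptions(precision=4,suppress=True)
s=ctrl.get_state();p,R=tool(s);print(p,s['contact_force'],s['opening'],R.as_matrix())
for n,r in(('top',(240,180,305,235)),('side',(215,181,270,232))):
    c,w,a=wedge(n,r); print(n,cv2.contourArea(w))
    for q in a: print(q,onz(c,*q)[:2],onz(c,*q,.0235)[:2])
    if n=='side': cv2.imwrite('pics/s3.png',cv2.resize(c['frame'][140:260,170:320,::-1],None,fx=4,fy=4,interpolation=cv2.INTER_CUBIC))
E
```

```text
[ 0.5205 -0.1553  0.0067] [-0.8138 -0.1422  0.4417] 0.19532080394605075 [[ 0.9853 -0.1647  0.0445]
 [-0.1706 -0.9518  0.2549]
 [ 0.0003 -0.2587 -0.966 ]]
top 722.5
[286 201] [ 0.5659 -0.1114] [ 0.5624 -0.1108]
[285 221] [ 0.5056 -0.1079] [ 0.5031 -0.1074]
[244 217] [0.5179 0.0146] [0.5151 0.013 ]
[246 198] [0.5754 0.009 ] [0.5717 0.0075]
side 1045.5
[270 181] [ 0.6332 -0.0012] [ 0.6258 -0.0221]
[245 223] [ 0.5345 -0.115 ] [ 0.5305 -0.1319]
[215 193] [ 0.4855 -0.002 ] [ 0.4833 -0.0229]
[215 181] [0.4942 0.0393] [0.4916 0.017 ]
```

View pics/s3.png

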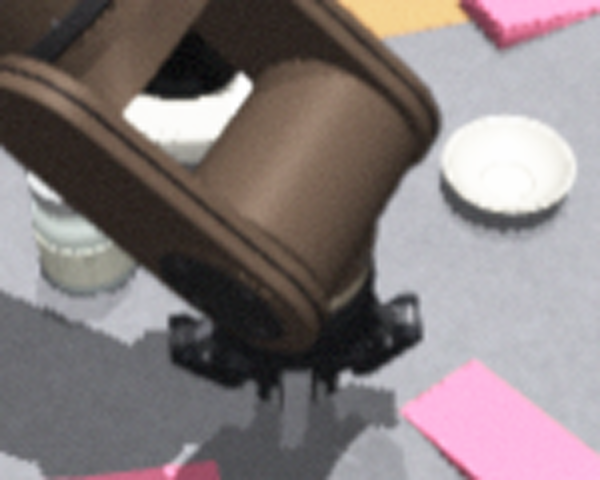

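step_arm(
  gripper=[0.6,0.6,0.6,0.6,0.6,0.6],
  linear=[
    [0,-0.0145,0.0039],
    [0,-0.0251,0.0067],
    [0,-0.0319,0.0085],
    [0,-0.0386,0.0104],
    [0,-0.0454,0.0122],
    [0,-0.0483,0.0129],
  ],
  delta_rot=[
    [0,0,0],
    [0,0,0],
    [0,0,0],
    [0,0,0],
    [0,0,0],
    [0,0,0],
  ],
)

```text
time: 5.52
eef_pos: [0.5285, -0.106, 0.0063]
tcp_rot: [0.988, -0.085, 0.011, -0.13]
contact_force: [-0.5, -1.1, 0.7]
opening: 0.2
```

```bash
python3 - <<'E'
from h import *
np.set_printoptions(precision=4,suppress=True)
s=ctrl.get_state();p,R=tool(s);print(p,s['contact_force'])
for n,r in(('top',(236,180,305,235)),):
    c,w,a=wedge(n,r); print(n,cv2.contourArea(w))
    for q in a: print(q,onz(c,*q)[:2],onz(c,*q,.0235)[:2])
    cv2.imwrite('pics/t4.png',cv2.resize(c['frame'][140:280,140:330,::-1],None,fx=4,fy=4,interpolation=cv2.INTER_CUBIC))
E
```

```text
[ 0.5285 -0.106   0.0063] [-0.5478 -1.0655  0.6641]
top 624.0
[285 201] [ 0.5659 -0.1084] [ 0.5624 -0.1079]
[274 219] [ 0.5117 -0.0752] [ 0.509  -0.0752]
[243 215] [0.5239 0.0176] [0.5211 0.016 ]
[246 196] [0.5815 0.009 ] [0.5777 0.0076]
```

View pics/t4.png

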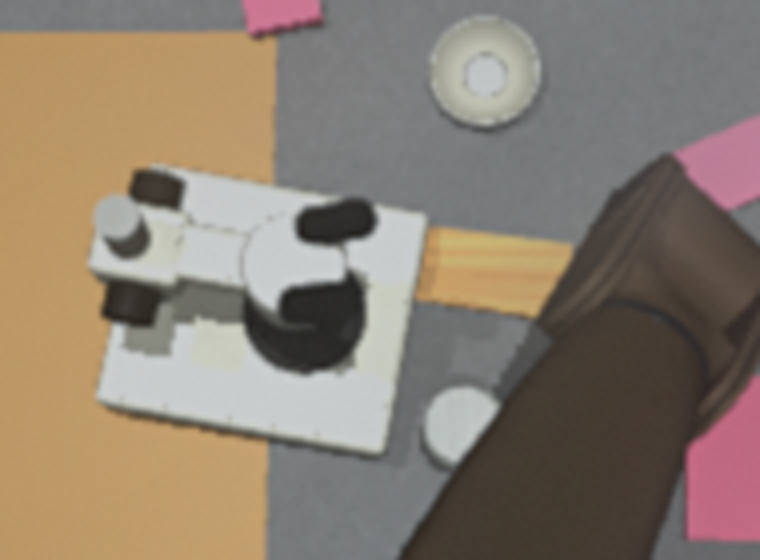

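The crop shows the wedge (thin-end mid at about px (418,265)) now parallel to the scope's side and in line with the short-foot corner, px (427,215). The jar, the dish and the arm are all clear of it. I'll push in stages, watching the force and tracking the scope's motion optically in the top view.

```bash
cat > mon.py <<'E'
from h import *
import os,sys
np.set_printoptions(precision=2,suppress=True)
s=ctrl.get_state();p,_=tool(s);print('t',s['time'],'tcp',(p*1000).round(1),'F',np.array(s['contact_force']))
g=cv2.cvtColor(np.mean([cam('top')['frame'] for _ in range(3)],0).astype(np.uint8),cv2.COLOR_RGB2GRAY)
P=np.float32([[388,452],[100,400],[120,222],[148,305],[150,190],[340,215],[427,215]])/4+np.float32([140,140])
if not os.path.exists('pics/ref.npy'): np.save('pics/ref.npy',g)
r=np.load('pics/ref.npy'); q,st,e=cv2.calcOpticalFlowPyrLK(r,g,P.reshape(-1,1,2),None,winSize=(13,13),maxLevel=2)
for n,d,k in zip('cornB cornC ocul knobL knobR head cornA'.split(),q[:,0]-P,st[:,0]): print(n,d,k,end='; ')
E
python3 mon.py
```

```text
t 5.575 tcp [ 528.5 -105.9    6.4] F [0.59 0.62 0.42]
cornB [0. 0.] 1; cornC [0. 0.] 1; ocul [0. 0.] 1; knobL [0. 0.] 1; knobR [0. 0.] 1; head [0. 0.] 1; cornA [0. 0.] 1;
```

step_arm(
  gripper=[0.6,0.6,0.6,0.6],
  linear=[
    [0,-0.0068,0.0018],
    [0,-0.0135,0.0036],
    [0,-0.0193,0.0052],
    [0,-0.0193,0.0052],
  ],
  delta_rot=[
    [0,0,0],
    [0,0,0],
    [0,0,0],
    [0,0,0],
  ],
)

```text
time: 6.22
eef_pos: [0.5323, -0.0872, 0.0065]
tcp_rot: [0.988, -0.085, 0.012, -0.129]
contact_force: [-0.5, -3.6, -0.6]
opening: 0.201
```

```bash
python3 mon.py
```

```text
t 6.225 tcp [532.3 -87.2   6.5] F [-0.49 -3.56 -0.61]
cornB [-0.39  0.24] 1; cornC [-0.21  0.55] 1; ocul [-1.84  1.76] 1; knobL [-1.47  1.37] 1; knobR [-1.76  1.42] 1; head [-1.62  1.69] 1; cornA [-0.37 -0.24] 1;
```

step_arm(
  gripper=[0.6,0.6,0.6,0.6],
  linear=[
    [0,-0.0039,0.001],
    [0,-0.0077,0.0021],
    [0,-0.0097,0.0026],
    [0,-0.0097,0.0026],
  ],
  delta_rot=[
    [0,0,0],
    [0,0,0],
    [0,0,0],
    [0,0,0],
  ],
)

```text
time: 6.88
eef_pos: [0.5339, -0.0775, 0.0064]
tcp_rot: [0.988, -0.085, 0.012, -0.129]
contact_force: [-0.6, -4.8, -0.1]
opening: 0.197
```

```bash
python3 mon.py
```

```text
t 6.875 tcp [533.9 -77.5   6.4] F [-0.62 -4.79 -0.15]
cornB [-0.62  0.43] 1; cornC [-0.26  0.79] 1; ocul [-3.01  2.73] 1; knobL [-2.5   2.19] 1; knobR [-2.72  2.29] 1; head [-3.26  2.8 ] 1; cornA [-0.58 -0.24] 1;
```

step_arm(
  gripper=[0.6,0.6,0.6,0.6],
  linear=[
    [0,-0.0029,0.0008],
    [0,-0.0058,0.0016],
    [0,-0.0077,0.0021],
    [0,-0.0077,0.0021],
  ],
  delta_rot=[
    [0,0,0],
    [0,0,0],
    [0,0,0],
    [0,0,0],
  ],
)

```text
time: 7.52
eef_pos: [0.5352, -0.0695, 0.0064]
tcp_rot: [0.988, -0.085, 0.012, -0.13]
contact_force: [-0.3, -5.0, -0.7]
opening: 0.198
```

```bash
python3 mon.py
```

```text
t 7.525 tcp [535.2 -69.5   6.4] F [-0.25 -5.05 -0.67]
cornB [-0.73  0.69] 1; cornC [-0.29  1.04] 1; ocul [-4.   3.5] 1; knobL [-3.22  2.91] 1; knobR [-3.5   3.04] 1; head [-4.43  3.77] 1; cornA [-0.95 -0.23] 1;
```

step_arm(
  gripper=[0.6,0.6,0.6],
  linear=[
    [0,-0.0019,0.0005],
    [0,-0.0039,0.001],
    [0,-0.0039,0.001],
  ],
  delta_rot=[
    [0,0,0],
    [0,0,0],
    [0,0,0],
  ],
)

```text
time: 8.05
eef_pos: [0.5358, -0.0653, 0.0064]
tcp_rot: [0.988, -0.085, 0.011, -0.13]
contact_force: [-1.3, -4.9, 0.1]
opening: 0.201
```

```bash
python3 mon.py
```

```text
t 8.05 tcp [535.8 -65.3   6.4] F [-1.33 -4.87  0.09]
cornB [-0.74  0.85] 1; cornC [-0.31  1.14] 1; ocul [-4.44  3.91] 1; knobL [-3.69  3.29] 1; knobR [-3.96  3.41] 1; head [-4.85  4.25] 1; cornA [-0.93 -0.25] 1;
```

step_arm(
  gripper=[0.6,0.6,0.6],
  linear=[
    [0,-0.0015,0.0004],
    [0,-0.0029,0.0008],
    [0,-0.0029,0.0008],
  ],
  delta_rot=[
    [0,0,0],
    [0,0,0],
    [0,0,0],
  ],
)

```text
time: 8.57
eef_pos: [0.5363, -0.0623, 0.0064]
tcp_rot: [0.988, -0.085, 0.011, -0.13]
contact_force: [-0.9, -4.7, 0.6]
opening: 0.202
```

```bash
python3 mon.py
```

```text
t 8.575 tcp [536.3 -62.3   6.4] F [-0.93 -4.66  0.57]
cornB [ 23.11 -37.17] 1; cornC [-0.36  1.25] 1; ocul [-4.86  4.24] 1; knobL [-3.92  3.58] 1; knobR [-4.22  3.7 ] 1; head [-5.38  4.66] 1; cornA [-1.02 -0.23] 1;
```

step_arm(
  gripper=[0.6,0.6,0.6],
  linear=[
    [0,-0.0015,0.0004],
    [0,-0.0029,0.0008],
    [0,-0.0029,0.0008],
  ],
  delta_rot=[
    [0,0,0],
    [0,0,0],
    [0,0,0],
  ],
)

```text
time: 9.1
eef_pos: [0.5369, -0.0593, 0.0064]
tcp_rot: [0.988, -0.085, 0.011, -0.13]
contact_force: [-0.8, -4.7, -0.6]
opening: 0.199
```

```bash
python3 mon.py
```

```text
t 9.1 tcp [536.9 -59.3   6.4] F [-0.84 -4.74 -0.61]
cornB [ 22.11 -37.42] 1; cornC [-0.48  1.31] 1; ocul [-5.27  4.55] 1; knobL [-4.1   3.84] 1; knobR [-4.52  3.98] 1; head [-5.76  5.02] 1; cornA [-1.12 -0.23] 1;
```

step_arm(
  gripper=[0.6,0.6,0.6],
  linear=[
    [0,-0.0015,0.0004],
    [0,-0.0029,0.0008],
    [0,-0.0029,0.0008],
  ],
  delta_rot=[
    [0,0,0],
    [0,0,0],
    [0,0,0],
  ],
)

```text
time: 9.62
eef_pos: [0.5374, -0.0564, 0.0064]
tcp_rot: [0.988, -0.085, 0.011, -0.13]
contact_force: [-0.4, -4.3, 0.1]
opening: 0.196
```

```bash
python3 mon.py
```

```text
t 9.625 tcp [537.4 -56.4   6.4] F [-0.39 -4.27  0.09]
cornB [ 20.95 -37.66] 1; cornC [-0.5   1.36] 1; ocul [-5.55  4.79] 1; knobL [-4.49  4.11] 1; knobR [-4.79  4.25] 1; head [-5.95  5.38] 1; cornA [-1.18 -0.18] 1;
```

step_arm(
  gripper=[0.6,0.6,0.6],
  linear=[
    [0,-0.0015,0.0004],
    [0,-0.0029,0.0008],
    [0,-0.0029,0.0008],
  ],
  delta_rot=[
    [0,0,0],
    [0,0,0],
    [0,0,0],
  ],
)

```text
time: 10.15
eef_pos: [0.5379, -0.0534, 0.0064]
tcp_rot: [0.988, -0.085, 0.011, -0.13]
contact_force: [-0.6, -4.8, 0.9]
opening: 0.197
```

```bash
python3 mon.py
```

```text
t 10.15 tcp [537.9 -53.4   6.4] F [-0.63 -4.8   0.92]
cornB [ 19.9 -37.8] 1; cornC [-0.47  1.4 ] 1; ocul [-5.93  5.13] 1; knobL [-4.71  4.37] 1; knobR [-5.08  4.55] 1; head [-6.8   5.84] 1; cornA [-1.27 -0.23] 1;
```

step_arm(
  gripper=[0.6,0.6,0.6],
  linear=[
    [0,-0.001,0.0003],
    [0,-0.0019,0.0005],
    [0,-0.0019,0.0005],
  ],
  delta_rot=[
    [0,0,0],
    [0,0,0],
    [0,0,0],
  ],
)

```text
time: 10.68
eef_pos: [0.5382, -0.0515, 0.0064]
tcp_rot: [0.988, -0.085, 0.011, -0.13]
contact_force: [-0.3, -4.8, 0.5]
opening: 0.199
```

```bash
python3 mon.py
```

```text
t 10.675 tcp [538.2 -51.5   6.4] F [-0.34 -4.84  0.5 ]
cornB [ 19.23 -37.91] 1; cornC [-0.42  1.45] 1; ocul [-6.09  5.27] 1; knobL [-4.92  4.62] 1; knobR [-5.25  4.71] 1; head [-7.23  6.07] 1; cornA [-1.28 -0.25] 1;
```

step_arm(
  gripper=[0.6,0.6,0.6],
  linear=[
    [0,-0.001,0.0003],
    [0,-0.0019,0.0005],
    [0,-0.0019,0.0005],
  ],
  delta_rot=[
    [0,0,0],
    [0,0,0],
    [0,0,0],
  ],
)

```text
time: 11.2
eef_pos: [0.5385, -0.0496, 0.0064]
tcp_rot: [0.988, -0.085, 0.011, -0.13]
contact_force: [-1.0, -5.3, 0.6]
opening: 0.205
```

```bash
python3 mon.py
```

```text
t 11.2 tcp [538.5 -49.6   6.4] F [-0.98 -5.26  0.59]
cornB [ 18.43 -37.95] 1; cornC [-0.43  1.51] 1; ocul [-6.33  5.43] 1; knobL [-5.09  4.78] 1; knobR [-5.44  4.89] 1; head [-7.22  6.33] 1; cornA [-1.32 -0.25] 1;
```

step_arm(
  gripper=[0.6,0.6,0.6],
  linear=[
    [0,-0.001,0.0003],
    [0,-0.0019,0.0005],
    [0,-0.0019,0.0005],
  ],
  delta_rot=[
    [0,0,0],
    [0,0,0],
    [0,0,0],
  ],
)

```text
time: 11.72
eef_pos: [0.5389, -0.0477, 0.0064]
tcp_rot: [0.988, -0.085, 0.011, -0.13]
contact_force: [-1.0, -6.1, 0.9]
opening: 0.198
```

```bash
python3 mon.py; python3 - <<'E'
from h import *
c=cam('top'); cv2.imwrite('pics/t5.png',cv2.resize(c['frame'][140:280,140:330,::-1],None,fx=4,fy=4,interpolation=cv2.INTER_CUBIC))
c=cam('side'); cv2.imwrite('pics/s5.png',cv2.resize(c['frame'][40:260,120:320,::-1],None,fx=2.7,fy=2.7,interpolation=cv2.INTER_CUBIC))
E
```

```text
t 11.725 tcp [538.9 -47.7   6.4] F [-1.03 -6.12  0.86]
cornB [  1.74 -17.03] 1; cornC [-0.44  1.53] 1; ocul [-6.48  5.6 ] 1; knobL [-5.37  4.95] 1; knobR [-5.65  5.08] 1; head [-7.64  6.69] 1; cornA [-1.39 -0.24] 1;
```

View pics/t5.png

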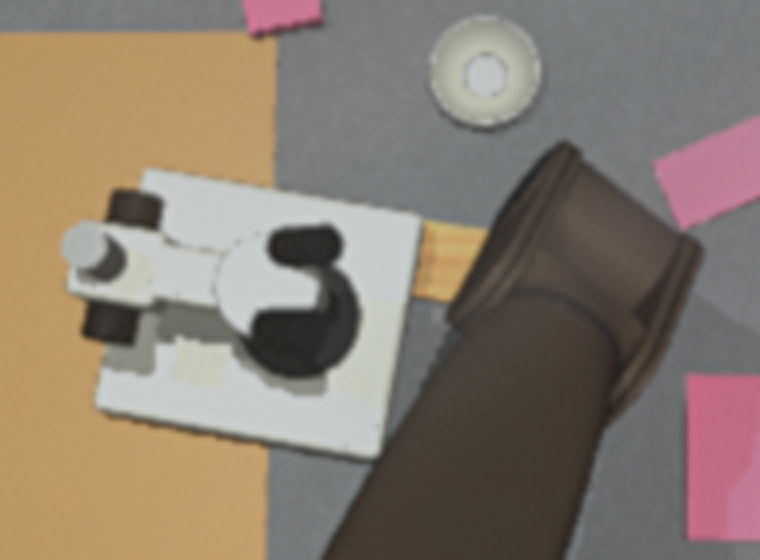

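The top view shows the scope lifted and not yawed, with its corner at px (420,213), and the arm clear of the scope head and dish. The scope is still tilting, so I'll carry on in small steps.

step_arm(
  gripper=[0.6,0.6,0.6],
  linear=[
    [0,-0.0008,0.0002],
    [0,-0.0015,0.0004],
    [0,-0.0015,0.0004],
  ],
  delta_rot=[
    [0,0,0],
    [0,0,0],
    [0,0,0],
  ],
)

```text
time: 12.35
eef_pos: [0.5392, -0.0461, 0.0064]
tcp_rot: [0.988, -0.085, 0.011, -0.13]
contact_force: [-0.8, -6.3, 0.3]
opening: 0.201
```

```bash
python3 mon.py
```

```text
t 12.35 tcp [539.2 -46.1   6.4] F [-0.81 -6.26  0.34]
cornB [ 0.24 -8.01] 1; cornC [-0.43  1.57] 1; ocul [-6.65  5.75] 1; knobL [-5.48  5.13] 1; knobR [-5.79  5.23] 1; head [-7.88  6.91] 1; cornA [-1.44 -0.2 ] 1;
```

step_arm(
  gripper=[0.6,0.6,0.6],
  linear=[
    [0,-0.0008,0.0002],
    [0,-0.0015,0.0004],
    [0,-0.0015,0.0004],
  ],
  delta_rot=[
    [0,0,0],
    [0,0,0],
    [0,0,0],
  ],
)

```text
time: 12.88
eef_pos: [0.5394, -0.0446, 0.0064]
tcp_rot: [0.988, -0.085, 0.011, -0.13]
contact_force: [-0.5, -5.4, 0.8]
opening: 0.204
```

```bash
python3 mon.py
```

```text
t 12.875 tcp [539.4 -44.6   6.4] F [-0.5  -5.38  0.81]
cornB [-0.85 -1.27] 1; cornC [-0.42  1.59] 1; ocul [-6.79  5.89] 1; knobL [-5.61  5.2 ] 1; knobR [-5.89  5.35] 1; head [-8.  7.] 1; cornA [-1.48 -0.2 ] 1;
```

step_arm(
  gripper=[0.6,0.6,0.6],
  linear=[
    [0,-0.0008,0.0002],
    [0,-0.0015,0.0004],
    [0,-0.0015,0.0004],
  ],
  delta_rot=[
    [0,0,0],
    [0,0,0],
    [0,0,0],
  ],
)

```text
time: 13.4
eef_pos: [0.5397, -0.0436, 0.0064]
tcp_rot: [0.988, -0.085, 0.011, -0.129]
contact_force: [-1.1, -6.7, 0.9]
opening: 0.199
```

```bash
python3 mon.py
```

```text
t 13.4 tcp [539.7 -43.6   6.4] F [-1.06 -6.71  0.86]
cornB [-1.78  1.33] 1; cornC [-0.41  1.61] 1; ocul [-6.87  5.88] 1; knobL [-5.66  5.28] 1; knobR [-5.97  5.38] 1; head [-8.06  7.07] 1; cornA [-1.51 -0.2 ] 1;
```

step_arm(
  gripper=[0.6,0.6,0.6],
  linear=[
    [0,-0.0008,0.0002],
    [0,-0.0015,0.0004],
    [0,-0.0015,0.0004],
  ],
  delta_rot=[
    [0,0,0],
    [0,0,0],
    [0,0,0],
  ],
)

```text
time: 13.92
eef_pos: [0.54, -0.0428, 0.0064]
tcp_rot: [0.988, -0.085, 0.012, -0.128]
contact_force: [-1.9, -10.1, 0.9]
opening: 0.2
```

```bash
python3 mon.py
```

```text
t 13.925 tcp [540.  -42.8   6.4] F [ -1.87 -10.07   0.89]
cornB [-2.09  1.19] 1; cornC [-0.43  1.61] 1; ocul [-6.99  5.96] 1; knobL [-5.67  5.31] 1; knobR [-6.03  5.42] 1; head [-8.24  7.15] 1; cornA [-1.52 -0.18] 1;
```

step_arm(
  gripper=[0.6,0.6,0.6],
  linear=[
    [0,-0.0005,0.0001],
    [0,-0.0005,0.0001],
    [0,-0.0005,0.0001],
  ],
  delta_rot=[
    [0,0,0],
    [0,0,0],
    [0,0,0],
  ],
)

```text
time: 14.45
eef_pos: [0.5401, -0.0426, 0.0064]
tcp_rot: [0.988, -0.085, 0.012, -0.128]
contact_force: [-2.8, -10.2, 0.9]
opening: 0.199
```

```bash
python3 mon.py
```

```text
t 14.45 tcp [540.1 -42.6   6.4] F [ -2.76 -10.16   0.92]
cornB [-2.09  1.14] 1; cornC [-0.43  1.61] 1; ocul [-7.03  5.98] 1; knobL [-5.69  5.31] 1; knobR [-6.07  5.43] 1; head [-8.24  7.15] 1; cornA [-1.55 -0.18] 1;
```

step_arm(
  gripper=[0.6,0.6,0.6],
  linear=[
    [0,-0.001,0.0003],
    [0,-0.001,0.0003],
    [0,-0.001,0.0003],
  ],
  delta_rot=[
    [0,0,0],
    [0,0,0],
    [0,0,0],
  ],
)

```text
time: 14.98
eef_pos: [0.5404, -0.0419, 0.0064]
tcp_rot: [0.988, -0.085, 0.012, -0.128]
contact_force: [-2.1, -11.1, 1.3]
opening: 0.202
```

```bash
python3 mon.py
```

```text
t 14.975 tcp [540.4 -41.9   6.4] F [ -2.05 -11.1    1.26]
cornB [-2.38  1.15] 1; cornC [-0.46  1.61] 1; ocul [-7.09  6.06] 1; knobL [-5.77  5.34] 1; knobR [-6.2   5.44] 1; head [-8.26  7.16] 1; cornA [-1.64 -0.23] 1;
```

The force has doubled to about 11 N. The tilt signature has flattened, and the last step only shows a 0.1–0.2 mm translation, so the scope is level. I'll stop and draw back along the push line.

step_arm(
  gripper=[0.6,0.6,0.6,0.6,0.6,0.6,0.6,0.6,0.6,0.6,0.6,0.6,0.6],
  linear=[
    [0,0.006,-0.0016],
    [0,0.02,-0.0054],
    [0,0.058,-0.0155],
    [0,0.087,-0.0232],
    [0,0.087,-0.0232],
    [0,0.077,-0.062],
    [0,0.061,-0.12],
    [0,0.08,-0.13],
    [0,0.12,-0.14],
    [0,0.17,-0.15],
    [0,0.23,-0.17],
    [0,0.23,-0.17],
    [0,0.23,-0.17],
  ],
  delta_rot=[
    [0,0,0],
    [0,0,0],
    [0,0,0],
    [0,0,0],
    [0,0,0],
    [0,0,0],
    [0,0,0],
    [0,0,0],
    [0,0,0],
    [0,0,0],
    [0,0,0],
    [0,0,0],
    [0,0,0],
  ],
)

```text
time: 16.75
eef_pos: [0.4939, -0.3009, 0.1097]
tcp_rot: [0.988, -0.086, 0.01, -0.131]
contact_force: [0.2, 0.5, 0.1]
opening: 0.201
```

```bash
python3 mon.py; python3 - <<'E'
from h import *
c,w,a=wedge('top',(243,185,300,235)); print(cv2.contourArea(w))
for q in a: print(q,onz(c,*q)[:2],onz(c,*q,.0235)[:2])
d=cam('side')
A=c['frame'][130:270,140:330,::-1]; B=d['frame'][50:250,150:330,::-1]
A=cv2.resize(A,(400,295),interpolation=cv2.INTER_CUBIC);B=cv2.resize(B,(400,444),interpolation=cv2.INTER_CUBIC)
o=np.zeros((444,800,3),np.uint8);o[:295,:400]=A;o[:,400:]=B;cv2.imwrite('pics/f.png',o)
E
```

```text
t 16.75 tcp [ 493.9 -300.9  109.7] F [0.18 0.5  0.06]
cornB [-1.38  1.13] 1; cornC [-0.57  1.64] 1; ocul [-7.04  6.07] 1; knobL [-5.82  5.34] 1; knobR [-6.12  5.44] 1; head [-8.22  7.15] 1; cornA [-1.51 -0.48] 1; 287.5
[262 197] [ 0.57831096 -0.03923457] [ 0.57455031 -0.03987735]
[259 215] [ 0.52379392 -0.03031736] [ 0.5209403  -0.03110851]
[242 215] [0.52391362 0.02062197] [0.52105801 0.01898332]
[246 195] [0.58457504 0.00904399] [0.58071017 0.00759797]
```

View pics/f.png

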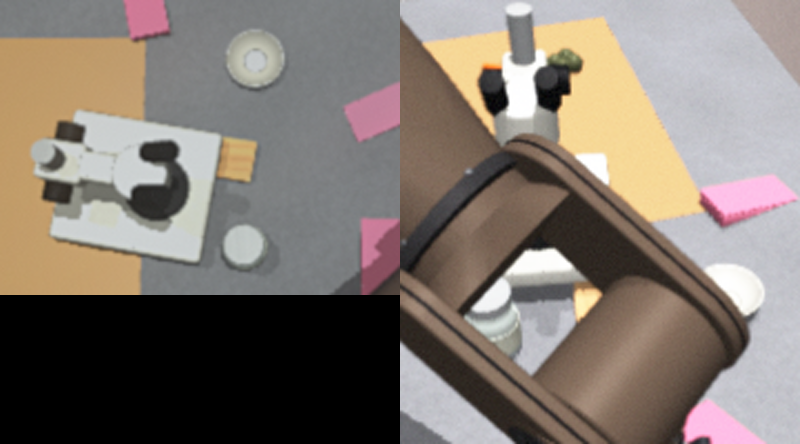

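The final views show the wedge in line under the short foot (thick end at px (255,160)) and the scope upright. The jar and dish haven't moved, the arm is clear, and the tracked points held steady after I drew back.

```bash
python3 -c "
from plant import ctrl
print(ctrl.sign_off())"
```

```text
the job is handed in; nothing more can be done
None
```

I pushed the wedge under the short foot until the microscope stood level by my checks, drew the arm back and handed the job in at about 17 s. `sign_off` gave no verdict.

- **Alignment:** I turned the wedge about 5° with a nudge on its side. The part-open fingers then squared it to the microscope's heading (about -10° yaw) as they pushed it in along that axis.
- **Stopping point:** The push force held at about 5 N while the foot rose, then climbed to about 11 N. In the top camera the tilting stopped at about 4.5° of lean removed, within the stated 4–6°. I stopped there.
- **Movement of the microscope:** The last 1 mm of commanded push showed what looked like a 0.1–0.2 mm shift of the microscope, close to the tracking noise.
- **After drawing back:** The tracked head and knob points stayed within about 0.1 px, so the microscope did not sag back. The force on the tool was back to its resting level, and the jar and dish had not moved. I never went near the secateurs, though they were outside the last pictures.

**Not confirmed:**
- **Level:** I inferred it from the force and the tracking; I did not measure the opposite foot's height.
- **Corner tracking:** Tracking of the left front corner was lost partway because the arm hid it. After the retreat, the two front corners read 0.3 and 1 px off their last values; I put that down to the arm no longer covering or shading them.
- **Side view:** The arm mostly blocked it at the end.

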